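Reset the sound breaker, scrap the soft one

ROBOT

A 6-joint arm with a two-finger parallel gripper is mounted at the origin on the work surface. World frame = base frame: x ahead of the robot, y to its left, z up, the work surface at z = 0. Lengths are in m, angles in degrees, forces in N, time in s.
With the tool pointing down it reaches from about 0.25 to 0.725 m from the base axis. Payload 9.7 kg.
Tool frame: the origin (TCP) lies midway between the tips of the shut fingers; the grasp point (between the pads) lies 19 mm behind it; z points along the fingers, y is the line along which they close (so a half turn about z gives the same grasp; the last joint's range is limited). The gripper opens to 85 mm and grips with 20 to 120 N. Pads are 22 mm wide; open, the fingers measure 114 mm over their backs; the gripper's body (76 mm by 85 mm) begins 54 mm behind the grasp point. The pads swing forward as they close: fully open they stand 13 mm farther back than shut.
Start: joints at [69.844, 4.979, 10.078, 95.1, 0, 90], TCP at [0.19, 0.516, 0.231] pointing down, gripper open.
Joint ranges: [-179.16, 179.16], [-48.56, 103.87], [-65.8, 70.77], [-126.05, 130.52], [-82.76, 87.17], [-180, 180]. Speed limits (degrees/s): [127.2, 127.2, 147.25, 180, 180, 180].

INTERFACE

Orientations are given as [roll, pitch, yaw] about the fixed x, y, z axes, in that order (R = Rz(yaw) Ry(pitch) Rx(roll)).
In Python, from workcell import bot gives the robot as it stands.
- The arm moves only by the shell command python3 -m crank 'ROWS' [FORCE]. ROWS is JSON, a list of rows, each an object with "gripper": the finger opening in mm, from 0 to 85.4; "travel": the shift along the tool's x, y, z in mm, a list of three; "twist": the turn, a rotation vector about the tool's x, y, z in rad, a list of three. In form: [{"gripper": gripper, "travel": [tx, ty, tz], "twist": [rx, ry, rz]}, ...]. A call has 1 to 12 rows; each row shifts and turns the commanded pose from where the row before left it, along the tool's axes as they then stand; what a row does not reach is not made up. A row lasts 1/8 s, in which the tool goes at most 62.5 mm and 10.7 degrees, less where a joint would pass 70% of its speed; a pose out of reach is approached as far as the arm can. A call is refused whole if a number of a shift passes 62.5 or a number of a turn 0.188, either way. A call with a gripper value outside its range is refused whole. The fingers move at their own pace and stop on an object; FORCE is the grip in N (left out, the last holds). Time passes only in rows, so rows that do not move let the fingers close. It gives the time, the measured TCP pose, the force, the opening and the grip force at its end, in the units of the state.
- bot.get_obs(): the state, without advancing time (a new reading comes with each control period).
- bot.camera(name): name is "side" or "top" or "wrist"; returns the picture (400x640x3 uint8, red, green, blue); there is no depth.
- bot.calibration(name): a dict with "vfov" (degrees; the focal length in pixels is half the picture's height over the tangent of half this angle, whatever the lens; pixels are square), "cx", "cy" (the principal point, pixels), "k1" (the pictures are not rectified: a ray, as slopes to the right and down, at radius r is drawn at 1 + k1 r^2 times it, then the intrinsics apply), "camera_from_world" (4x4, takes a point from world to camera coordinates). Camera axes: x right, y down, z forward; pixel columns grow to the right and rows downward; lengths in m; the calibration is good to about 2 mm. A picture is of the moment at which its call begins: read the wrist's pose just before it. calibration takes no time and is no camera call; for the wrist camera it gives the pose at the moment of the call.
- bot.job_done(): hands the job in; it is judged then, once.
The state is a dict: "time": time; "q": joint angles; "qd": joint speeds; "joint_efforts": joint torques, N m; "ee_pos": TCP position; "tcp_rot": TCP orientation; "wrist_force": force on the tool from outside, world axes, zero at the start; "torque": the same for the moment, N m; "opening": finger opening in m; "grasp_force": force on a finger pad.
Only numpy, scipy, OpenCV 4.12 (cv2) and the standard library are available. Lean on these libraries where they do the work, as an engineer would, in place of code of your own. Each camera call takes 0.05 s, during which the arm holds its last target. There are 200 camera calls.

TASK

Two identical tripped breakers stand on the workshop bench, one sound and one worn out. Press their buttons gently from above to find the one that snaps over and stays in, and leave that one snapped in and standing where it is; put the other, whose button stays soft and springs back, in the red scrap tray and let go of it.

Things in the scene. Friction and masses are not known exactly. Their poses are not given: they have to be found in the camera images.
- mid_a (a point): breaker_a: one of two alike breakers: black box 56 mm long (x), 36 wide (y), 45 high, 0.17 kg, loose on the bench, a brass terminal on each short end. Mid-top is a round button 24 mm across, white cap on red shank, standing up 12 mm (top 57 mm above the bench). Point: centre of the box, half-way up, 22.5 mm above its underside and 34.5 below the raised button's top; z up. Grip it across the 36 mm.
- mid_b (a point): breaker_b: one of two alike breakers: black box 56 mm long (x), 36 wide (y), 45 high, 0.17 kg, loose on the bench, a brass terminal on each short end. Mid-top is a round button 24 mm across, white cap on red shank, standing up 12 mm (top 57 mm above the bench). Point: centre of the box, half-way up, 22.5 mm above its underside and 34.5 below the raised button's top; z up. Grip it across the 36 mm.
- button_a (a joint): button travel of breaker_a, m: 0 up, 0.007 fully in. Sound breaker: resists up to about 4 N, snaps over past 0.0045 and stays in at 0.007, then 5 mm proud of the box, red shank mostly hidden. Worn breaker: soft, 1 to 2.5 N all the way, no snap, springs back to 0 when let go. Only pressing fully in (5 to 10 N is enough) tells which is sound.
- button_b (a joint): button travel of breaker_b, m: 0 up, 0.007 fully in. Sound breaker: resists up to about 4 N, snaps over past 0.0045 and stays in at 0.007, then 5 mm proud of the box, red shank mostly hidden. Worn breaker: soft, 1 to 2.5 N all the way, no snap, springs back to 0 when let go. Only pressing fully in (5 to 10 N is enough) tells which is sound.
- scrap_tray: open red plastic tray fixed to the bench, 180 mm (its x) by 170 mm (its y), 35 mm high, walls and floor about 4 mm thick; origin at the centre of its underside, on the bench
There are look-alikes about, which are no part of the job. Leave any blue, green or orange look-alike of the part that bears mid_a alone.

How it is judged:
By the outcome, as a careful person would: the job done as asked, in the order asked, and still so for the second after the job is handed in, with the robot touching nothing.
It also fails if it takes over 58 s, if anything falls off the work surface, if the arm or the gripper's body presses on something with over 40 N, if the wrist force passes 120 N, or if a joint passes its speed limit or range.

## Working session

There is one attempt and no reset: what is moved stays moved. The work goes in short steps, Python scripts to look and compute and a shell command to move; the robot and the scene stay as the last step left them, time stands still between calls to the robot, and variables do not carry over. Pictures are saved under pics/ and viewed, at most 10 in all, crops included, and the job is handed in when it is done.

```bash
mkdir -p pics
python3 - <<'E'
from workcell import bot
import cv2
for n in("top","side"):
    cv2.imwrite(f"pics/{n}0.png",bot.camera(n)[:,:,::-1])
    c=bot.calibration(n);print(n,c)
o=bot.get_obs();print(o)
E
```

```text
top {'vfov': 57.089248886904855, 'cx': 313.97332641460804, 'cy': 196.19249090589838, 'k1': -0.05865708659148025, 'camera_from_world': array([[ 0.01318577, -0.99987066, -0.00920894,  0.00239672],
       [-0.99013394, -0.01177136, -0.13962882,  0.53176527],
       [ 0.13950236,  0.0109592 , -0.99016109,  0.66001173],
       [ 0.        ,  0.        ,  0.        ,  1.        ]])}
side {'vfov': 55.69607312272006, 'cx': 322.41572766767206, 'cy': 207.06453469130713, 'k1': 0.004630898487887433, 'camera_from_world': array([[-0.99488281, -0.1008041 ,  0.00683556,  0.52687778],
       [-0.06085608,  0.54386227, -0.83696497,  0.07799799],
       [ 0.0806519 , -0.83309805, -0.54721377,  0.74485082],
       [ 0.        ,  0.        ,  0.        ,  1.        ]])}
{'time': 0.1, 'q': array([6.98430523e+01, 5.00968497e+00, 1.00383167e+01, 9.51011729e+01,
       1.87855862e-04, 8.99992981e+01]), 'qd': array([-0.12935021, -0.05471341,  0.03807428,  0.00207652,  0.02756884,
        0.07952905]), 'joint_efforts': array([-7.00244000e-04, -5.21561158e+01,  4.65654159e+01,  1.59457832e-02,
       -3.40815120e-05,  1.84518393e-05]), 'ee_pos': array([0.18944948, 0.5161077 , 0.23063125]), 'tcp_rot': array([-1.79927459e+02, -1.88744331e-04,  1.59843754e+02]), 'wrist_force': array([-0.17520268,  0.76769139, -0.65920165]), 'torque': array([-0.00169934, -0.01910439,  0.01127192]), 'grasp_force': 0.0, 'opening': 0.08579755368598846}
```

View pics/top0.png

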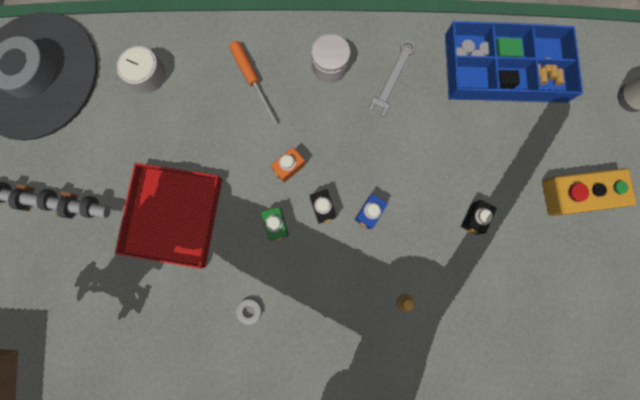

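View pics/side0.png

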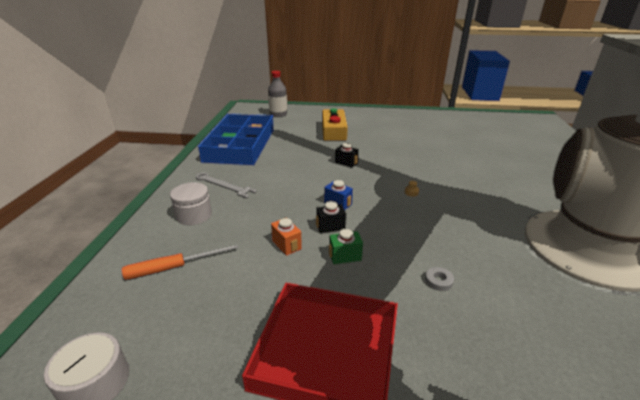

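The top view shows black breakers at (322,205) and (479,216). The look-alikes are orange (288,162), green (274,223) and blue (372,211), and there is a yellow button box at (590,192). I choose the two black ones, and the tray is at about (170,215). Next I'll check them in one crop.

```bash
cat > h.py <<'E'
from workcell import bot
import cv2, numpy as np
def ray(n,uv,c=None):
    c=c or bot.calibration(n);f=200/np.tan(np.radians(c["vfov"]/2))
    K=np.array([[f,0,c["cx"]],[0,f,c["cy"]],[0,0,1]])
    p=cv2.undistortPoints(np.array([[uv]],float),K,np.array([c["k1"],0,0,0,0]))[0,0]
    T=c["camera_from_world"];R=T[:3,:3]
    return -R.T@T[:3,3],R.T@np.array([p[0],p[1],1])
def at(n,uv,z,c=None):
    o,d=ray(n,uv,c);return (o+d*(z-o[2])/d[2]).round(4)
E
python3 - <<'E'
from h import *
i=cv2.imread("pics/top0.png")
a=cv2.resize(i[170:250,275:355],(400,400),interpolation=3);b=cv2.resize(i[175:255,440:520],(400,400),interpolation=3)
cv2.imwrite("pics/crop1.png",np.hstack([a,b]))
for p in((322,205),(479,216)):print(at("top",p,.05))
E
```

```text
[ 0.5136 -0.0062  0.05  ]
[ 0.4963 -0.299   0.05  ]
```

View pics/crop1.png

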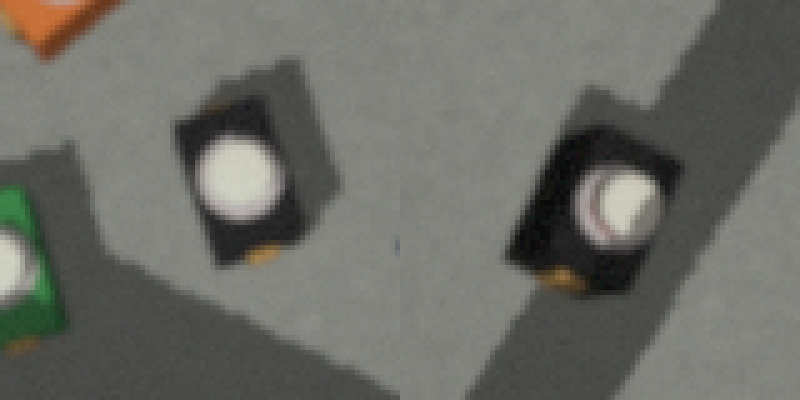

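The crop confirms both: each is black with a white-capped button and brass ends. Breaker 1's button centre is at about (322.6,205.6) and its long axis runs (8,28) px. Breaker 2's cap centre is at about (485.5,216.4) and its long axis runs about (-10,25) px. Breaker 1 lies between the green and blue look-alikes.

```bash
cat >> h.py <<'E'
def rel(x,y,z,yaw=None):
    o=bot.get_obs();from scipy.spatial.transform import Rotation as Ro
    R=Ro.from_euler("xyz",o["tcp_rot"],degrees=True).as_matrix()
    d=np.array([x,y,z])-o["ee_pos"]
    print("t",o["time"],"pos",o["ee_pos"].round(4),"rpy",o["tcp_rot"].round(2),"tool mm",(R.T@d*1000).round(1),"F",o["wrist_force"].round(1))
    if yaw is not None: print("dyaw rz(rad)",-np.radians((yaw-o["tcp_rot"][2]+90)%180-90).round(4))
E
python3 - <<'E'
from h import *
def L(a,b,z):
    p,q=at("top",a,z),at("top",b,z);d=q-p;return p,q,np.hypot(*d[:2]).round(4),np.degrees(np.arctan2(d[1],d[0])).round(1)
c=lambda x,y,ox,oy:(ox+x/5,oy+y/5)
print(at("top",(322.6,205.6),.057),at("top",(485.5,216.4),.057))
print(L(c(178,122,275,170),c(218,267,275,170),.045),L(c(262,97,275,170),c(302,235,275,170),.045))
print(L(c(282,165,440,175),c(230,290,440,175),.045))
for p in((138,164),(220,177),(206,267),(118,254)):print("tray",at("top",p,.035))
p=at("top",(322.6,205.6),.057)
rel(p[0],p[1],.20)
E
```

```text
[ 0.5117 -0.0072  0.057 ] [ 0.495  -0.3081  0.057 ]
(array([0.5339, 0.0154, 0.045 ]), array([ 4.797e-01, -3.000e-04,  4.500e-02]), np.float64(0.0564), np.float64(-163.8)) (array([ 0.5438, -0.0161,  0.045 ]), array([ 0.492 , -0.0314,  0.045 ]), np.float64(0.054), np.float64(-163.5))
(array([ 0.5122, -0.3354,  0.045 ]), array([ 0.465 , -0.3131,  0.045 ]), np.float64(0.0522), np.float64(154.7))
tray [0.5918 0.3555 0.035 ]
tray [0.5673 0.1909 0.035 ]
tray [0.3958 0.2093 0.035 ]
tray [0.4163 0.3811 0.035 ]
t 0.1 pos [0.1894 0.5161 0.2306] rpy [-179.93   -0.    159.84] tool mm [-482.8 -380.2   31.1] F [-0.2  0.8 -0.7]
```

```bash
python3 -m crank '[{"gripper":0,"travel":[-48,-38,0],"twist":[0,0,0]},{"gripper":0,"travel":[-48,-38,0],"twist":[0,0,0]},{"gripper":0,"travel":[-48,-38,0],"twist":[0,0,0]},{"gripper":0,"travel":[-48,-38,0],"twist":[0,0,0]},{"gripper":0,"travel":[-48,-38,0],"twist":[0,0,0]},{"gripper":0,"travel":[-48,-38,0],"twist":[0,0,0]},{"gripper":0,"travel":[-48,-38,0],"twist":[0,0,0]},{"gripper":0,"travel":[-48,-38,0],"twist":[0,0,0]},{"gripper":0,"travel":[-48,-38,0],"twist":[0,0,0]},{"gripper":0,"travel":[-48,-38,0],"twist":[0,0,0]},{"gripper":0,"travel":[0,0,0],"twist":[0,0,0]}]' 20
python3 - <<'E'
from h import *
rel(.5117,-.0072,.15,196.3)
c=bot.calibration("wrist");print(c)
cv2.imwrite("pics/w1.png",bot.camera("wrist")[:,:,::-1])
E
```

```text
time: 1.48
ee_pos: [0.5102, -0.0091, 0.23]
tcp_rot: [-179.9, -0.1, 159.6]
wrist_force: [0.0, -0.2, -0.8]
opening: 0.0001
grasp_force: 0.0
t 1.475 pos [ 0.5102 -0.0091  0.23  ] rpy [-1.7994e+02 -9.0000e-02  1.5956e+02] tool mm [-0.9  2.4 80. ] F [ 0.  -0.2 -0.8]
dyaw rz(rad) -0.6412
{'vfov': 63.49607494176173, 'cx': 319.81103397417246, 'cy': 199.6324055374539, 'k1': -0.016521053948010647, 'camera_from_world': array([[ 3.48832239e-01,  9.37185088e-01, -4.24191401e-04,
        -1.69338443e-01],
       [ 8.91840381e-01, -3.31815206e-01,  3.07440081e-01,
        -4.97118998e-01],
       [ 2.87987506e-01, -1.07623323e-01, -9.51567347e-01,
         2.29990237e-01],
       [ 0.00000000e+00,  0.00000000e+00,  0.00000000e+00,
         1.00000000e+00]])}
```

View pics/w1.png

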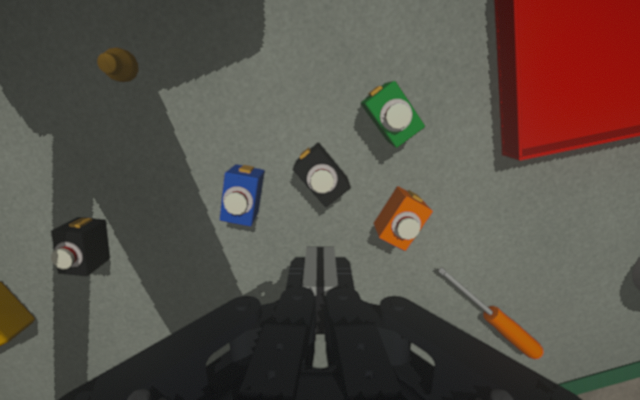

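The wrist view shows black breaker 1 with its cap centre at about (322,179), between blue (238,202), green (397,115) and orange (405,228). Black breaker 2 is at about (67,256).

Run:
```python
from h import *
for p in((322,178),(67,256)):print(at("wrist",p,.057))
a,b=at("wrist",(318,144),.045),at("wrist",(350,186),.045);d=a-b;print(a,b,np.degrees(np.arctan2(d[1],d[0])),np.hypot(*d[:2]))
```

```text
[ 0.5101 -0.0053  0.057 ]
[ 0.4953 -0.2981  0.057 ]
[0.4785 0.0021 0.045 ] [0.5313 0.0183 0.045 ] -162.94303442338295 0.05522934002864783
```

```bash
python3 -m crank '[{"gripper":0,"travel":[0,3,20],"twist":[0,0,0]},{"gripper":0,"travel":[0,0,35],"twist":[0,0,-0.16]},{"gripper":0,"travel":[0,0,35],"twist":[0,0,-0.16]},{"gripper":0,"travel":[0,0,35],"twist":[0,0,-0.16]},{"gripper":0,"travel":[0,0,25],"twist":[0,0,-0.16]},{"gripper":0,"travel":[0,0,10],"twist":[0,0,0]},{"gripper":0,"travel":[0,0,5],"twist":[0,0,0]},{"gripper":0,"travel":[0,0,0],"twist":[0,0,0]}]'
python3 - <<'E'
from h import *
rel(.511,-.006,.057,196.7)
E
```

```text
time: 2.52
ee_pos: [0.5105, -0.0027, 0.067]
tcp_rot: [-180.0, 0.0, -163.6]
wrist_force: [-0.1, -0.5, -0.6]
opening: 0.0001
grasp_force: 0.0
t 2.525 pos [ 0.5105 -0.0027  0.067 ] rpy [-1.7999e+02  5.0000e-02 -1.6358e+02] tool mm [ 0.4 -3.3 10. ] F [-0.1 -0.5 -0.6]
dyaw rz(rad) -0.0048
```

```bash
python3 -m crank '[{"gripper":0,"travel":[0,-3,5],"twist":[0,0,0]},{"gripper":0,"travel":[0,0,3],"twist":[0,0,0]},{"gripper":0,"travel":[0,0,2],"twist":[0,0,0]},{"gripper":0,"travel":[0,0,2],"twist":[0,0,0]},{"gripper":0,"travel":[0,0,0],"twist":[0,0,0]}]'
python3 -m crank '[{"gripper":0,"travel":[0,0,2],"twist":[0,0,0]},{"gripper":0,"travel":[0,0,0],"twist":[0,0,0]}]'
```

```text
time: 3.15
ee_pos: [0.5111, -0.006, 0.0544]
tcp_rot: [-180.0, 0.0, -163.5]
wrist_force: [-1.0, -1.2, 2.3]
opening: 0.0002
grasp_force: 1.4
time: 3.4
ee_pos: [0.5109, -0.0057, 0.0519]
tcp_rot: [180.0, -0.0, -163.5]
wrist_force: [-0.3, 0.2, -0.0]
opening: -0.0001
grasp_force: 0.0
```

```bash
python3 -m crank '[{"gripper":0,"travel":[0,0,1],"twist":[0,0,0]},{"gripper":0,"travel":[0,0,0],"twist":[0,0,0]}]'
python3 -m crank '[{"gripper":0,"travel":[0,0,1],"twist":[0,0,0]},{"gripper":0,"travel":[0,0,0],"twist":[0,0,0]}]'
python3 -m crank '[{"gripper":0,"travel":[0,0,1],"twist":[0,0,0]},{"gripper":0,"travel":[0,0,0],"twist":[0,0,0]}]'
```

```text
time: 3.65
ee_pos: [0.511, -0.0058, 0.0511]
tcp_rot: [180.0, -0.0, -163.5]
wrist_force: [-0.3, 0.9, -0.5]
opening: 0.0001
grasp_force: 0.0
time: 3.9
ee_pos: [0.511, -0.0058, 0.0502]
tcp_rot: [180.0, -0.0, -163.5]
wrist_force: [-0.8, 0.7, -0.9]
opening: 0.0005
grasp_force: 0.0
time: 4.15
ee_pos: [0.5111, -0.0059, 0.05]
tcp_rot: [-180.0, 0.0, -163.5]
wrist_force: [-2.0, 0.5, 6.4]
opening: -0.0002
grasp_force: 3.1
```

```bash
python3 -m crank '[{"gripper":0,"travel":[0,0,-10],"twist":[0,0,0]},{"gripper":0,"travel":[0,0,-40],"twist":[0,0,0]},{"gripper":0,"travel":[0,0,-50],"twist":[0,0,0]},{"gripper":0,"travel":[0,0,-20],"twist":[0,0,0]},{"gripper":0,"travel":[20,-56,0],"twist":[0,0,0]},{"gripper":0,"travel":[20,-56,0],"twist":[0,0,0]},{"gripper":0,"travel":[20,-56,0],"twist":[0,0,0]},{"gripper":0,"travel":[20,-56,0],"twist":[0,0,0]},{"gripper":0,"travel":[20,-56,0],"twist":[0,0,0]},{"gripper":0,"travel":[0,0,0],"twist":[0,0,0.15]},{"gripper":0,"travel":[0,0,0],"twist":[0,0,0.15]},{"gripper":0,"travel":[0,0,0],"twist":[0,0,0.15]}]'
python3 -m crank '[{"gripper":0,"travel":[0,0,0],"twist":[0,0,0.14]},{"gripper":0,"travel":[0,0,0],"twist":[0,0,0.14]},{"gripper":0,"travel":[0,0,0],"twist":[0,0,0]}]'
python3 - <<'E'
from h import *
rel(.495,-.303,.057,154.7)
w=bot.camera("wrist")[:,:,::-1];s=bot.camera("side")[:,:,::-1];np.save("c.npy",bot.calibration("wrist"),allow_pickle=True)
a=cv2.resize(w,(640,400));b=cv2.resize(s[190:240,300:360],(480,400),interpolation=3)
cv2.imwrite("pics/w2.png",a);cv2.imwrite("pics/s2.png",b)
E
```

```text
time: 5.65
ee_pos: [0.4947, -0.3031, 0.1696]
tcp_rot: [-180.0, 0.0, 170.4]
wrist_force: [0.5, 0.5, 0.5]
opening: 0.0001
grasp_force: 0.0
time: 6.02
ee_pos: [0.4948, -0.3028, 0.1697]
tcp_rot: [-180.0, 0.0, 154.7]
wrist_force: [0.7, 0.2, 0.2]
opening: -0.0001
grasp_force: 0.0
t 6.025 pos [ 0.4948 -0.3028  0.1697] rpy [-1.8000e+02  2.0000e-02  1.5474e+02] tool mm [-2.000e-01 -1.000e-01  1.127e+02] F [0.7 0.2 0.2]
dyaw rz(rad) 0.0007
```

View pics/w2.png

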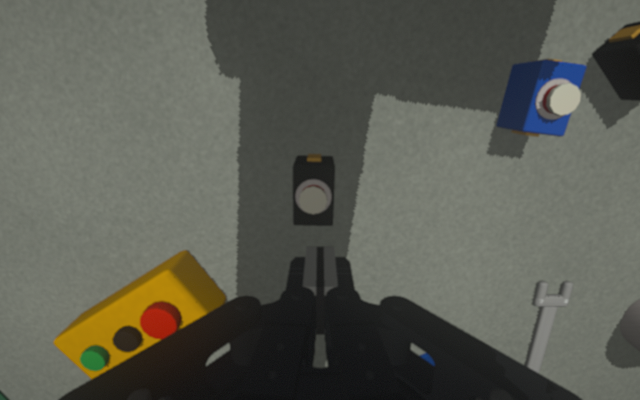

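View pics/s2.png

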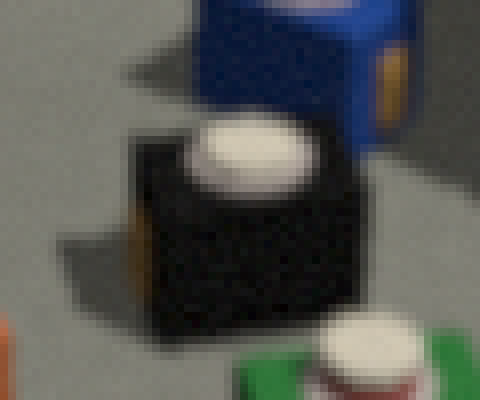

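The side crop shows breaker 1's button staying low with its red shank hidden, so it is the sound one. In the wrist view breaker 2's cap is at about (313,196) and the box is square to the tool.

Run:
```python
from h import *
p=at("wrist",(313,196),.057);print(p);rel(p[0],p[1],.057)
a,b=at("wrist",(294,157),.045),at("wrist",(293.5,225),.045);a2,b2=at("wrist",(335,157),.045),at("wrist",(335,225),.045)
print(a,b,a2,b2,(a+b+a2+b2)/4)
```

```text
[ 0.4927 -0.3079  0.057 ]
t 6.125 pos [ 0.4948 -0.3028  0.1695] rpy [-1.8000e+02  1.0000e-02  1.5487e+02] tool mm [ -0.2  -5.5 112.5] F [-0.6 -0.2 -0.2]
[ 0.4586 -0.3094  0.045 ] [ 0.513  -0.3371  0.045 ] [ 0.4731 -0.2786  0.045 ] [ 0.5286 -0.3037  0.045 ] [ 0.493325 -0.3072    0.045   ]
```

```bash
python3 -m crank '[{"gripper":0,"travel":[0,-5,40],"twist":[0,0,0]},{"gripper":0,"travel":[0,0,40],"twist":[0,0,0]},{"gripper":0,"travel":[0,0,20],"twist":[0,0,0]},{"gripper":0,"travel":[0,0,5],"twist":[0,0,0]},{"gripper":0,"travel":[0,0,4],"twist":[0,0,0]},{"gripper":0,"travel":[0,0,2],"twist":[0,0,0]},{"gripper":0,"travel":[0,0,2],"twist":[0,0,0]},{"gripper":0,"travel":[0,0,0],"twist":[0,0,0]}]'
python3 -m crank '[{"gripper":0,"travel":[0,0,2],"twist":[0,0,0]},{"gripper":0,"travel":[0,0,0],"twist":[0,0,0]}]'
python3 -m crank '[{"gripper":0,"travel":[0,0,2],"twist":[0,0,0]},{"gripper":0,"travel":[0,0,0],"twist":[0,0,0]}]'
python3 -m crank '[{"gripper":0,"travel":[0,0,1],"twist":[0,0,0]},{"gripper":0,"travel":[0,0,0],"twist":[0,0,0]}]'
```

```text
time: 7.12
ee_pos: [0.4929, -0.3074, 0.0567]
tcp_rot: [-180.0, 0.1, 154.7]
wrist_force: [0.1, 0.1, 0.4]
opening: 0.0004
grasp_force: 0.5
time: 7.38
ee_pos: [0.4928, -0.3074, 0.0544]
tcp_rot: [-180.0, 0.0, 154.7]
wrist_force: [1.1, -0.2, 1.5]
opening: 0.0002
grasp_force: 0.7
time: 7.62
ee_pos: [0.4928, -0.3073, 0.0523]
tcp_rot: [-180.0, 0.0, 154.7]
wrist_force: [1.6, -1.2, 1.8]
opening: -0.0001
grasp_force: 1.0
time: 7.88
ee_pos: [0.4928, -0.3073, 0.0513]
tcp_rot: [-180.0, 0.0, 154.7]
wrist_force: [1.9, -0.7, 2.9]
opening: 0.0001
grasp_force: 1.1
```

```bash
python3 -m crank '[{"gripper":0,"travel":[0,0,1],"twist":[0,0,0]},{"gripper":0,"travel":[0,0,1],"twist":[0,0,0]},{"gripper":0,"travel":[0,0,0],"twist":[0,0,0]}]'
python3 -m crank '[{"gripper":0,"travel":[0,0,-2],"twist":[0,0,0]},{"gripper":0,"travel":[0,0,-2],"twist":[0,0,0]},{"gripper":0,"travel":[0,0,0],"twist":[0,0,0]}]'
python3 -m crank '[{"gripper":50,"travel":[0,0,-30],"twist":[0,0,0]},{"gripper":58,"travel":[0,0,-30],"twist":[0,0,0]},{"gripper":58,"travel":[0,0,0],"twist":[0,0,0]},{"gripper":58,"travel":[0,0,0],"twist":[0,0,0]},{"gripper":58,"travel":[0,0,0],"twist":[0,0,0]}]'
python3 - <<'E'
from h import *
cv2.imwrite("pics/w3.png",bot.camera("wrist")[:,:,::-1])
E
```

```text
time: 8.25
ee_pos: [0.4929, -0.3074, 0.05]
tcp_rot: [-180.0, 0.1, 154.7]
wrist_force: [1.9, 0.1, 5.8]
opening: 0.0
grasp_force: 3.4
time: 8.62
ee_pos: [0.4926, -0.3072, 0.0533]
tcp_rot: [180.0, -0.0, 154.7]
wrist_force: [0.9, -0.8, 1.7]
opening: -0.0001
grasp_force: 0.9
time: 9.25
ee_pos: [0.4921, -0.3069, 0.1119]
tcp_rot: [180.0, -0.1, 154.7]
wrist_force: [-0.3, 0.6, 0.4]
opening: 0.0581
grasp_force: 0.0
```

View pics/w3.png

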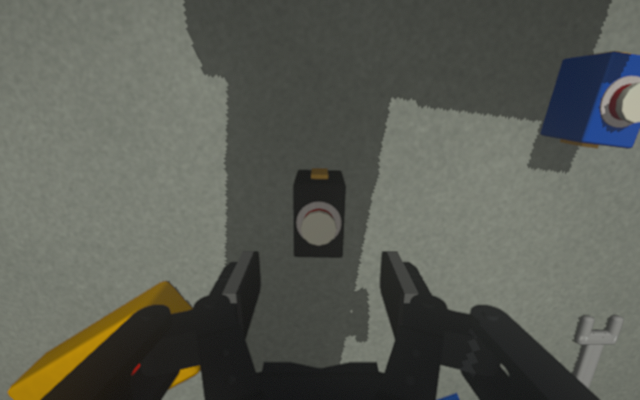

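Breaker 2 springs back with the red shank showing and was soft all the way (about 3 N or less, no snap), so it is the worn one. It is centred between the fingers at (319,215), and the yellow box is well clear of them.

```bash
python3 -m crank '[{"gripper":58,"travel":[0,0,30],"twist":[0,0,0]},{"gripper":58,"travel":[0,0,30],"twist":[0,0,0]},{"gripper":58,"travel":[0,0,25],"twist":[0,0,0]},{"gripper":58,"travel":[0,0,15],"twist":[0,0,0]},{"gripper":58,"travel":[0,0,0],"twist":[0,0,0]},{"gripper":20,"travel":[0,0,0],"twist":[0,0,0]},{"gripper":20,"travel":[0,0,0],"twist":[0,0,0]},{"gripper":20,"travel":[0,0,0],"twist":[0,0,0]},{"gripper":20,"travel":[0,0,0],"twist":[0,0,0]},{"gripper":20,"travel":[0,0,0],"twist":[0,0,0]}]' 30
```

```text
time: 10.55
ee_pos: [0.4933, -0.3077, 0.0146]
tcp_rot: [-180.0, 0.1, 154.7]
wrist_force: [-0.9, 0.4, 7.0]
opening: 0.0355
grasp_force: 31.4
```

```bash
python3 -m crank '[{"gripper":20,"travel":[0,0,-20],"twist":[0,0,0]},{"gripper":20,"travel":[0,0,-50],"twist":[0,0,0]},{"gripper":20,"travel":[0,0,-50],"twist":[0,0,0]},{"gripper":20,"travel":[0,0,-30],"twist":[0,0,0]},{"gripper":20,"travel":[12.6,26.7,0],"twist":[0,0,0]},{"gripper":20,"travel":[25.3,53.5,0],"twist":[0,0,0]},{"gripper":20,"travel":[25.3,53.5,0],"twist":[0,0,0]},{"gripper":20,"travel":[25.3,53.5,0],"twist":[0,0,0]},{"gripper":20,"travel":[25.3,53.5,0],"twist":[0,0,0]},{"gripper":20,"travel":[25.3,53.5,0],"twist":[0,0,0]},{"gripper":20,"travel":[25.3,53.5,0],"twist":[0,0,0]},{"gripper":20,"travel":[25.3,53.5,0],"twist":[0,0,0]}]'
python3 -m crank '[{"gripper":20,"travel":[25.3,53.5,0],"twist":[0,0,0]},{"gripper":20,"travel":[25.3,53.5,0],"twist":[0,0,0]},{"gripper":20,"travel":[12.6,26.7,0],"twist":[0,0,0]},{"gripper":20,"travel":[0,0,0],"twist":[0,0,0]},{"gripper":20,"travel":[0,0,0],"twist":[0,0,0]}]'
python3 - <<'E'
from h import *
rel(.493,.284,.021)
cv2.imwrite("pics/t4.png",cv2.resize(bot.camera("top")[130:300,80:350,::-1],None,fx=2,fy=2))
E
```

```text
time: 12.05
ee_pos: [0.4923, 0.1384, 0.1634]
tcp_rot: [180.0, 0.0, 154.7]
wrist_force: [1.2, -0.3, -1.9]
opening: 0.0357
grasp_force: 30.6
time: 12.68
ee_pos: [0.4926, 0.2839, 0.1631]
tcp_rot: [-180.0, -0.0, 154.7]
wrist_force: [-0.9, -0.4, -1.7]
opening: 0.0359
grasp_force: 30.7
t 12.675 pos [0.4926 0.2839 0.1631] rpy [-1.7996e+02 -1.0000e-02  1.5469e+02] tool mm [ -0.4   0.4 142.1] F [-0.9 -0.4 -1.7]
```

View pics/t4.png

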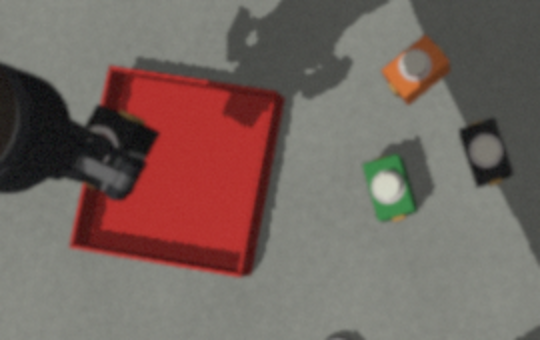

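The breaker is held over the tray; it looks offset at (120,140) in the crop only because of height parallax. Breaker 1 at (487,150) in the crop is undisturbed. Next I lower it.

```bash
python3 -m crank '[{"gripper":20,"travel":[0,0,40],"twist":[0,0,0]},{"gripper":20,"travel":[0,0,40],"twist":[0,0,0]},{"gripper":20,"travel":[0,0,30],"twist":[0,0,0]},{"gripper":20,"travel":[0,0,20],"twist":[0,0,0]},{"gripper":20,"travel":[0,0,8],"twist":[0,0,0]},{"gripper":20,"travel":[0,0,4],"twist":[0,0,0]},{"gripper":20,"travel":[0,0,0],"twist":[0,0,0]}]'
```

```text
time: 13.6
ee_pos: [0.4931, 0.2843, 0.0219]
tcp_rot: [180.0, 0.0, 154.7]
wrist_force: [-0.8, 0.0, -2.2]
opening: 0.036
grasp_force: 30.7
```

```bash
python3 -m crank '[{"gripper":20,"travel":[0,0,2],"twist":[0,0,0]},{"gripper":20,"travel":[0,0,0],"twist":[0,0,0]},{"gripper":58,"travel":[0,0,0],"twist":[0,0,0]},{"gripper":58,"travel":[0,0,0],"twist":[0,0,0]},{"gripper":58,"travel":[0,0,0],"twist":[0,0,0]},{"gripper":58,"travel":[0,0,-20],"twist":[0,0,0]},{"gripper":58,"travel":[0,0,-50],"twist":[0,0,0]},{"gripper":58,"travel":[0,0,-60],"twist":[0,0,0]},{"gripper":58,"travel":[0,0,-40],"twist":[0,0,0]},{"gripper":58,"travel":[0,0,0],"twist":[0,0,0]},{"gripper":58,"travel":[0,0,0],"twist":[0,0,0]}]'
python3 - <<'E'
from h import *
cv2.imwrite("pics/s5.png",bot.camera("side")[:,:,::-1])
E
```

```text
time: 14.98
ee_pos: [0.4926, 0.2843, 0.1885]
tcp_rot: [-180.0, -0.0, 154.7]
wrist_force: [0.1, -0.2, -0.6]
opening: 0.0577
grasp_force: 0.0
```

View pics/s5.png

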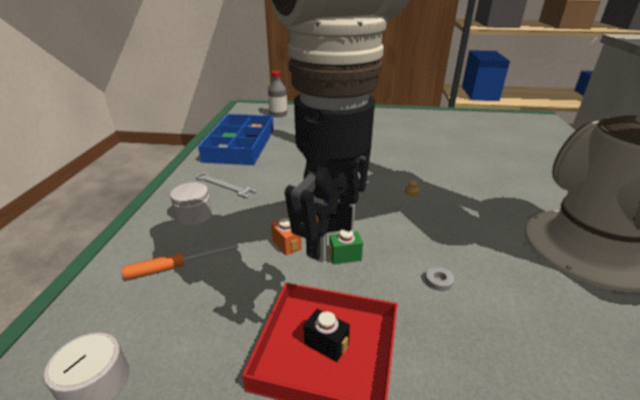

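The worn breaker stands free in the tray at (327,333). The sound one was seen undisturbed in the last top view, and nothing has touched it since.

```bash
python3 -c "
from workcell import bot
print(bot.job_done())"
```

```text
the job is handed in; nothing more can be done
None
```

The job is handed in: the sound breaker (the black one between the green and blue look-alikes) is snapped in and still standing in its place, and the worn one is released in the red scrap tray.

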